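Unlock the spare-objective case and open its lid

ROBOT

A 6-joint arm with a two-finger parallel gripper is mounted at the origin on a cart in front of the work surface, level with it; the furniture and walls round the work are solid. World frame = base frame: x ahead of the robot, y to its left, z up, the work surface at z = 0. Lengths are in m, angles in degrees, forces in N, time in s.
With the tool pointing down it reaches from about 0.375 to 0.9 m from the base axis. Payload 3.1 kg.
Tool frame: the origin (TCP) lies on the centre line of the jaws, within the pads' length; the fingertips stand 17 mm ahead of it and the grasp point (between the pads) lies 2 mm behind it; z points along the fingers, y is the line along which they close (so a half turn about z gives the same grasp; the last joint's range is limited). The gripper opens to 87 mm and grips with 3 to 60 N. Pads are 19 mm wide; open, the fingers measure 117 mm over their backs; the gripper's body (75 mm by 190 mm) begins 51 mm behind the grasp point.
Start: joints at [64.658, 30.224, 82.088, -0, 67.689, -10.227], TCP at [0.163, 0.603, 0.24] pointing down, gripper open.
Joint ranges: [-176.69, 176.69], [-43.24, 126.21], [12.49, 139.97], [-82, 262], [0, 151.66], [-163.58, 163.58]. Speed limits (degrees/s): [159.86, 159.86, 180, 180, 180, 180].

INTERFACE

Orientations are given as a 3x3 rotation matrix whose columns are the frame's x, y, z axes.
In Python, from rig import bot, imaging, finder gives the robot as it stands. The module is installed in compiled form; this text tells all that it offers.
- The arm moves only by the tool play_rows, never from a script. Its argument "motion" is a list that holds one entry, the list of rows, each a list of 6 numbers: the shift along the tool's x, y, z in a scale on which 1.0 is 0.25 m, then the turn, a rotation vector about the tool's x, y, z in parts of the range, where 1.0 means 60 degrees. In form: [[[dx, dy, dz, wx, wy, wz], ...]]. A call has 1 to 8 rows; each row is the pose to reach, as a shift and turn from the pose commanded when the call began, along the tool's axes at that moment; what a row does not reach only later rows make up. A row lasts 1/12 s, in which the tool goes at most 41.7 mm and 7.16 degrees, less where a joint would pass 70% of its speed; a pose out of reach is approached as far as the arm can. Shift and turn numbers lie between -1 and 1, and a call with a number outside is refused. A call with a gripper value outside its range is refused whole. "fingers" is the finger opening in m, from 0 to 0.087, set as the call begins (left out, the last holds). The fingers move at their own pace and stop on an object; the grip force is fixed at half the most. Time passes only in rows, so rows that repeat a pose let the fingers close. It gives the time, the measured TCP pose, the force, the opening and the grip force at its end, in the units of the state.
- bot.read_state(): the state, without advancing time (a new reading comes with each control period).
- imaging.capture(name): name is "scene" or "top" or "wrist"; returns a dict with "frame" (384x512x3 uint8, red, green, blue), "camera_matrix" (3x3 intrinsics, pixels), "R" (3x3) and "t" (3): a world point X has camera coordinates R X + t. Camera axes: x right, y down, z forward; pixel columns grow to the right and rows downward; lengths in m; the calibration is good to about 2 mm. The wrist camera is an equidistant fisheye: a pixel r from the principal point sees the ray r / f radians off the axis. A picture is of the moment at which its call begins. There is no depth.
- bot.hand_in(): hands the job in; it is judged then, once.
Trained networks look in the newest picture that a camera, given by its name, has taken for a name from the list of things; names that differ only in an ending like _2 or _b are one class to them, and where a whole thing is asked for, a point or a joint stands for the part that bears it (a point fixed in the world has none). Each returns a list of dicts, best first, with "confidence" (0 to 1); they miss things now and then, are a little off and sometimes report something else, mostly with a low value. They report only what shows in the picture. A call takes as long as a camera call. They do not tell look-alikes from the thing itself.
- finder.recognise(camera, name): "at" ([x, y, z] in m, in world coordinates, good to about 4 mm: the middle of the surface that is visible of it).
- finder.outline_of(camera, name): "pixels" (384x512 bool, what is visible of it).
The state is a dict: "time_s": time; "joint_positions": joint angles; "qvel": joint speeds; "tau": joint torques, N m; "position": TCP position; "tcp_rot": TCP orientation; "force": force on the tool from outside, world axes, zero at the start; "moment": the same for the moment, N m; "opening": opening from 0.0 (shut) to 1.0 (fully open); "grasp_force": force on a finger pad.
Only numpy, scipy, OpenCV 4.12 (cv2) and the standard library are available. Lean on these libraries where they do the work, as an engineer would, in place of code of your own. Each camera call takes 0.05 s, during which the arm holds its last target. There are 200 camera calls.

TASK

Unlock the grey steel case and open it: take the red-headed key from its stand, feel for the slot in the keyhole in the lid, push the key fully home, turn it clockwise until the bolt lets go, and leave it home in the lock; go gently, the key must never be pressed or wrenched against the lock with more than 25 N. Then swing the lid up by its black handle to about 60 degrees so that it stays open, and leave the other things on the table where they are.

Things in the scene. Friction and masses are not known exactly. Their poses are not given: they have to be found in the camera images.
- case: Grey sheet-steel case, fixed to the table, 170 (x) x 230 (y) x 70 mm without its lid. Origin: centre of its underside; x points from the front to the hinge side, y to its left, z up. The lid overlaps it by about 5 mm all round; the lid's flat top is 78 mm over the table when shut. A hidden bolt under the lock holds the lid.
- case_lid (a joint): The lid's hinge: 0 shut, positive open, stop at 1.3 rad. Its axis runs along the case's y at the case's x = +91 mm, z = 70 mm; the front edge swings up and back. The hinge is stiff (0.5 N m of friction, a 0.35 kg lid: 5 to 6 N at the handle) and the lid stays where it is left. Locked, it gives less than 0.02 rad.
- keyhole (a point): Middle of the lock's mouth, on the lock's axis, on top of its round steel rose (36 mm across with a 21 mm opening, 3 mm high; top 81 mm over the table with the lid shut; then at (-55, -55, 81) mm in case coordinates). Its axes are the lid's: z up out of the lid, x towards the hinge, y left.
- slot (a point): Centre of the key slot, 17.4 x 4.4 mm, in the brass face of the turning plug, on the lock's axis 1.5 mm below the mouth; axes as keyhole. Locked, the plug has play: its slot's long side may stand anywhere from 0.6 rad counter-clockwise to 0.75 rad clockwise of x (from above), is not measured (this point does not turn with it), and stiffly stays so (0.07 N m). The key enters either way round.
- key_home (a point): Where the key's tip stands when fully home: 30 mm below the mouth, collar on the rose; axes as keyhole. Over the last 7 mm the tip presses in a spring pin (2 to 5 N). Only within about 2 mm of home does the plug turn past 0.82 rad: clockwise from above (about -z), to a stop at 1.35 rad from x; the bolt is free from 1.05 rad. Plug and key then stay as left, the key by its weight.
- handle (a point): Middle of the black bow handle's bar near the front edge of the lid: round bar 10 mm thick, straight over 68 mm along y, its axis 34 mm over the lid's top (112 mm over the table when shut). In case coordinates (-69, 52, 112) mm with the lid shut.
- key: Key with a flat red head, loose, about 45 g, standing blade down in its stand. Origin: the tip of the blade; z from the tip to the head (up as it stands), x across the wide side of blade and head, y across the thin side. Blade 16 (x) x 3.2 (y) mm, 30 mm long; then a round collar, 28 mm across, 4 mm thick; then the red head, 28 (x) x 9 (y) mm, from z = 34 to 78 mm.
- key_tip (a point): The tip of the key's blade, on its axis (the same point and axes as the key's origin).
- key_head (a point): Middle of the red head, on the key's axis, 60 mm above the tip: the place to grip, across y.
- key_stand: Square grey stand 60 x 60 mm, 36 mm high, fixed, with a 19.5 x 6.5 mm slot right through to its foot in which the key stands loosely, the collar resting on top. Origin: centre of its underside.
- eyepiece: Bystander: black spare eyepiece, 41 mm across, 52 mm high. Origin: centre of its underside. Leave it alone.
- dropper: Bystander: brown dropper bottle, 28 mm across, 70 mm high. Origin: centre of its underside. Leave it alone.
- counter: Bystander: white hand tally counter, 41 x 48 x 33 mm. Origin: centre of its underside. Leave it alone.
- tissue: Bystander: flat packet of lens tissue, 72 x 110 x 13 mm. Origin: centre of its underside. Leave it alone.
Not all that is in view belongs to the job. What is shaped like the key but purple or white is not meant.

How it is judged:
By the outcome, as a careful person would: the job done as asked, in the order asked, and still so for the second after the job is handed in, with the robot touching nothing.
It also fails if it takes over 72 s, if anything falls off the work surface, if the arm or the gripper's body presses on something with over 40 N, if the wrist force passes 120 N, or if a joint passes its speed limit or range.

## Working session

There is one attempt and no reset: what is moved stays moved. The work goes in short steps, Python scripts to look and compute and a tool call to move; the robot and the scene stay as the last step left them, time stands still between calls to the robot, and variables do not carry over. Pictures are saved under pics/ and viewed, at most 10 in all, crops included, and the job is handed in when it is done.

Besides the shell and the picture viewer there is one more tool, called after "Emit:" as a command line: name --argument value ..., lists and objects as JSON in quotes. play_rows: Moves the arm, as the interface text tells. Its arguments: {"type":"object","properties":{"motion":{"type":"array"},"fingers":{"type":"number"}},"required":["motion"]}

```bash
mkdir -p pics
python3 - <<'E'
from rig import bot, imaging, finder
import cv2,numpy as np
s=bot.read_state();print(s["time_s"],s["position"],np.round(s["tcp_rot"],3).tolist(),s["force"],s["opening"])
for c in ("top","scene"):
    d=imaging.capture(c);cv2.imwrite(f"pics/{c}1.png",d["frame"][:,:,::-1])
    print(c,d["camera_matrix"].round(1).tolist(),d["R"].round(4).tolist(),d["t"].round(4).tolist())
    for n in ["case","keyhole","handle","key","key_head","key_stand","eyepiece","dropper","counter","tissue","slot","key_tip"]:
        print(n,[(np.round(r["at"],4).tolist(),round(r["confidence"],2)) for r in finder.recognise(c,n)][:4])
E
```

```text
0.0 [0.16261967 0.60274478 0.23856139] [[-0.965, 0.261, -0.001], [0.261, 0.965, -0.002], [0.0, -0.002, -1.0]] [-0.03398581 -0.02290461  0.86063976] 1.0008303310356597
top [[409.8, 0.0, 260.0], [0.0, 409.8, 191.3], [0.0, 0.0, 1.0]] [[-0.0133, -0.9999, 0.0029], [-0.9959, 0.013, -0.0894], [0.0894, -0.0041, -0.996]] [0.1747, 0.6225, 1.0449]
case [([0.5997, 0.1592, 0.0789], 0.9)]
keyhole [([0.5965, 0.1599, 0.0768], 0.68)]
handle [([0.5961, 0.157, 0.0747], 0.75)]
key [([0.4575, -0.0535, 0.0552], 0.6), ([0.5572, -0.0655, 0.0634], 0.57), ([0.636, -0.0182, 0.0538], 0.44)]
key_head [([0.4518, -0.0545, 0.0559], 0.46), ([0.5571, -0.0633, 0.0642], 0.42)]
key_stand [([0.5483, -0.0587, 0.0372], 0.82)]
eyepiece [([0.5167, 0.4067, 0.0524], 0.59)]
dropper [([0.6417, 0.384, 0.0506], 0.46)]
counter [([0.7153, -0.0683, 0.027], 0.74)]
tissue [([0.8042, 0.0327, 0.0166], 0.97), ([0.5972, 0.1568, 0.0777], 0.25)]
slot [([0.5964, 0.1529, 0.0801], 0.58)]
key_tip [([0.5579, -0.0641, 0.0634], 0.45)]
scene [[403.3, 0.0, 258.5], [0.0, 403.3, 190.5], [0.0, 0.0, 1.0]] [[-0.7417, -0.6706, 0.0078], [-0.4799, 0.5225, -0
[... 180 characters left out ...]
91), ([0.6432, 0.3923, 0.0446], 0.56)]
key [([0.6314, -0.0195, 0.0557], 0.72), ([0.451, -0.0533, 0.0463], 0.52), ([0.5488, -0.0683, 0.0592], 0.43)]
key_head [([0.4522, -0.0531, 0.0511], 0.76), ([0.6373, -0.0179, 0.0525], 0.71), ([0.5497, -0.066, 0.0587], 0.53), ([0.7994, 0.0376, 0.0118], 0.46)]
key_stand [([0.5426, -0.0519, 0.0275], 0.92)]
eyepiece [([0.5103, 0.4136, 0.0457], 0.91)]
dropper [([0.6418, 0.394, 0.0435], 0.89)]
counter [([0.5486, -0.0667, 0.0584], 0.6), ([0.7131, -0.0637, 0.0247], 0.53)]
tissue [([0.7979, 0.0358, 0.0142], 0.67)]
slot [([0.5903, 0.175, 0.0773], 0.61)]
key_tip [([0.4506, -0.0548, 0.0538], 0.69), ([0.5506, -0.0628, 0.0646], 0.63), ([0.6323, -0.0153, 0.0549], 0.49)]
```

Run:
```python
import cv2
a=cv2.imread("pics/top1.png");b=cv2.imread("pics/scene1.png")
cv2.imwrite("pics/a.png",cv2.resize(a,(800,600),interpolation=3));cv2.imwrite("pics/b.png",cv2.resize(b,(800,600),interpolation=3))
```

```text
(no output)
```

View pics/a.png

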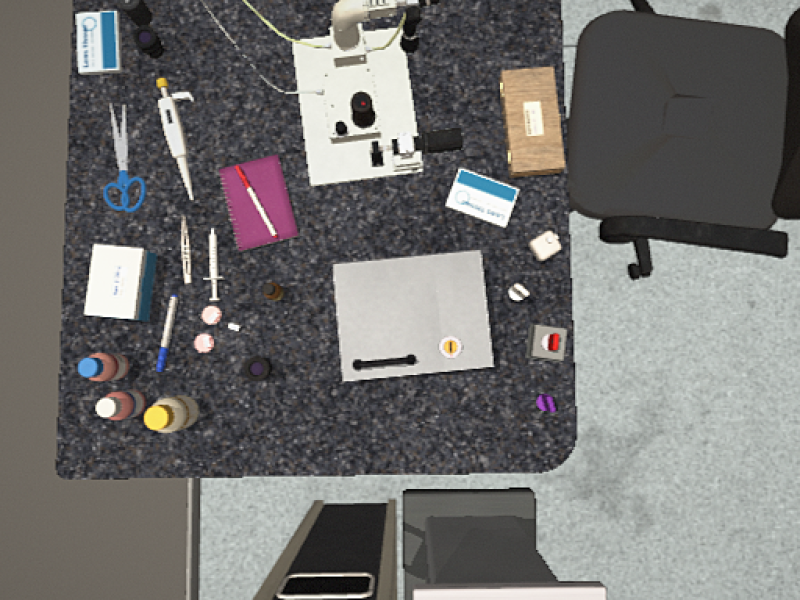

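View pics/b.png

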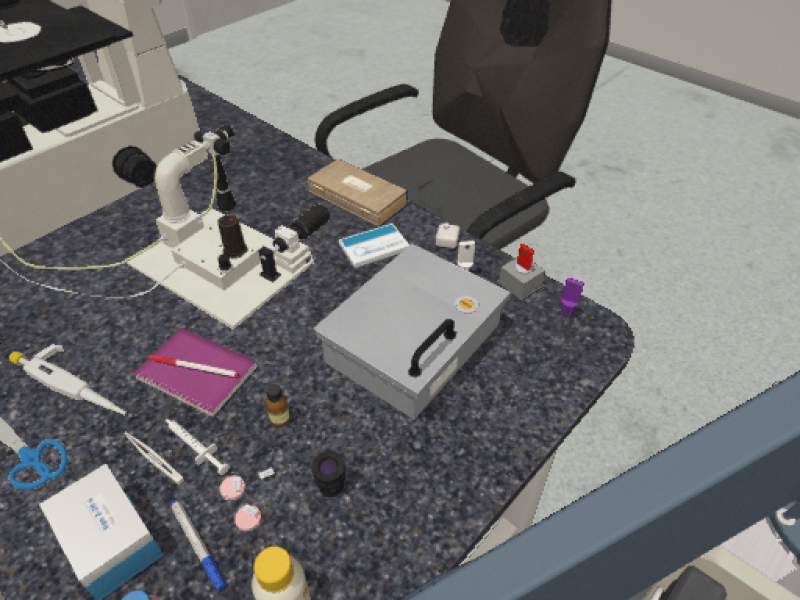

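The top view shows the case centred at about (412,315) and its rose at (451,347). The red key is in its stand at (548,341), the purple decoy at (545,403) and the white one at (517,291). Next I'll measure these from the images.

```bash
cat > h.py <<'E'
from rig import bot, imaging, finder
import cv2,numpy as np
from scipy.spatial.transform import Rotation as Ro
def rays(d,px,fish=False):
    K=d["camera_matrix"];px=np.atleast_2d(px).astype(float)
    v=np.c_[(px[:,0]-K[0,2])/K[0,0],(px[:,1]-K[1,2])/K[1,1]]
    if fish:
        th=np.linalg.norm(v,axis=1)[:,None]+1e-12
        r=np.c_[v/th*np.sin(th),np.cos(th)]
    else: r=np.c_[v,np.ones(len(v))]
    return -d["R"].T@d["t"], r@d["R"]
def onz(d,px,z,fish=False):
    c,r=rays(d,px,fish); return c+r*((z-c[2])/r[:,2])[:,None]
def proj(d,X,fish=False):
    K=d["camera_matrix"];p=np.atleast_2d(X)@d["R"].T+d["t"]
    if fish:
        rr=np.linalg.norm(p[:,:2],axis=1)[:,None]; u=p[:,:2]/rr*np.arctan2(rr,p[:,2:])
    else: u=p[:,:2]/p[:,2:]
    return u*[K[0,0],K[1,1]]+[K[0,2],K[1,2]]
def delta(pos,yaw,s=None):
    """shift (tool axes) & rotvec to reach pos with tool straight down and tool-x at yaw(deg)"""
    s=s or bot.read_state();R=np.array(s["tcp_rot"]);c,q=np.cos(np.radians(yaw)),np.sin(np.radians(yaw))
    T=np.array([[c,q,0],[q,-c,0],[0,0,-1]])
    return np.round(R.T@(np.array(pos)-s["position"]),4).tolist(),np.round(Ro.from_matrix(R.T@T).as_rotvec(degrees=True),2).tolist()
def red(f):
    h=cv2.cvtColor(f,cv2.COLOR_RGB2HSV);return (((h[...,0]<8)|(h[...,0]>172))&(h[...,1]>150)&(h[...,2]>90)).astype(np.uint8)
def yel(f):
    h=cv2.cvtColor(f,cv2.COLOR_RGB2HSV);return ((h[...,0]>12)&(h[...,0]<35)&(h[...,1]>110)&(h[...,2]>120)).astype(np.uint8)
E
python3 - <<'E'
from h import *
for c,p in (("top",(451/800*512,347*.64)),("scene",(467*.64,304*.64))):
    d=imaging.capture(c);f=d["frame"]
    m=yel(f);ys,xs=np.nonzero(m);k=np.hypot(xs-p[0],ys-p[1])<12
    print(c,"plug",k.sum(),onz(d,[xs[k].mean(),ys[k].mean()],.0795))
    o=finder.outline_of(c,"case")
    for r in o[:2]:
        M=r["pixels"].astype(np.uint8)
        cs=max(cv2.findContours(M,0,1)[0],key=cv2.contourArea)
        if c=="top":
            W=onz(d,cs[:,0,:],.078)[:,:2];print("rect",r["confidence"],cv2.minAreaRect((W*1000).astype(np.float32)))
    if c=="top": print(onz(d,np.array([(333,265),(482,251),(494,367),(344,381)])*.64,.078)[:,:2].round(4).tolist())
    m=red(f);n,l,st,ce=cv2.connectedComponentsWithStats(m)
    for i in range(1,n):
        if st[i,4]>15: print("red",ce[i],st[i,4],onz(d,ce[i],.05))
d=imaging.capture("wrist");print(d["camera_matrix"],d["R"],-d["R"].T@d["t"]-bot.read_state()["position"])
E
```

```text
top plug 48 [[0.54432651 0.09878006 0.0795    ]]
rect 0.68 ((594.911376953125, 159.01754760742188), (187.59458923339844, 240.92425537109375), 4.919771671295166)
[[0.6765, 0.2833], [0.6961, 0.0439], [0.5105, 0.0293], [0.4917, 0.2665]]
red [154.70833333 112.45833333] 48 [[0.83266853 0.43805997 0.05      ]]
red [353.94915254 218.49152542] 59 [[ 0.55018927 -0.07199146  0.05      ]]
scene plug 40 [[0.54694095 0.09500968 0.0795    ]]
red [335.78512397 163.85123967] 121 [[ 0.55958401 -0.08520844  0.05      ]]
red [103.24137931 229.53448276] 58 [[0.81640535 0.4520732  0.05      ]]
[[297.31863964   0.         260.36323708]
 [  0.         297.31863964 192.8373269 ]
 [  0.           0.           1.        ]] [[ 2.59712138e-01  9.65686064e-01  1.78564136e-04]
 [ 9.25360821e-01 -2.48919913e-01  2.85912972e-01]
 [ 2.76146620e-01 -7.40898328e-02 -9.58255572e-01]] [-0.07637024  0.02161646  0.14456569]
```

Units first: shifts go in shares of 0.25 m and turns go in shares of 60 degrees. So -0.182 m / 0.25 = -0.728, -0.181 m / 0.25 = -0.724.

Emit:
play_rows --motion '[[[-0.724,-0.728,0,0,0,0],[-0.724,-0.728,0,0,0,0],[-0.724,-0.728,0,0,0,0],[-0.724,-0.728,0,0,0,0],[-0.724,-0.728,0,0,0,0],[-0.724,-0.728,0,0,0,0],[-0.724,-0.728,0,0,0,0],[-0.724,-0.728,0,0,0,0]]]'

```text
time_s: 2.22
position: [0.2915, 0.3787, 0.2398]
tcp_rot: [[-0.964, 0.265, 0.0], [0.265, 0.964, -0.0], [-0.0, -0.0, -1.0]]
force: [-0.0, 0.2, -0.8]
opening: 0.995
grasp_force: 0.0
```

Scaled: -0.182 m / 0.25 = -0.728, -0.181 m / 0.25 = -0.724.

Emit:
play_rows --motion '[[[-0.724,-0.728,0,0,0,0],[-0.724,-0.728,0,0,0,0],[-0.724,-0.728,0,0,0,0],[-0.724,-0.728,0,0,0,0],[-0.724,-0.728,0,0,0,0],[-0.724,-0.728,0,0,0,0],[-0.724,-0.728,0,0,0,0],[-0.724,-0.728,0,0,0,0]]]'

```text
time_s: 2.88
position: [0.4196, 0.1569, 0.2398]
tcp_rot: [[-0.964, 0.264, 0.002], [0.264, 0.964, 0.001], [-0.001, 0.001, -1.0]]
force: [0.4, 0.4, -0.6]
opening: 0.997
grasp_force: 0.0
```

Scaled: -0.182 m / 0.25 = -0.728, -0.181 m / 0.25 = -0.724, -15 degrees / 60 = -0.25.

Emit:
play_rows --motion '[[[-0.724,-0.728,0,0,0,-0.25],[-0.724,-0.728,0,0,0,-0.25],[-0.724,-0.728,0,0,0,-0.25],[-0.724,-0.728,0,0,0,-0.25],[-0.724,-0.728,0,0,0,-0.25],[-0.724,-0.728,0,0,0,-0.25],[-0.724,-0.728,0,0,0,-0.25],[-0.724,-0.728,0,0,0,-0.25]]]'

```text
time_s: 3.55
position: [0.5476, -0.0663, 0.2394]
tcp_rot: [[-1.0, 0.003, 0.003], [0.003, 1.0, -0.001], [-0.003, -0.001, -1.0]]
force: [1.2, 0.6, 1.1]
opening: 1.0
grasp_force: 0.0
```

Run:
```python
from h import *
d=imaging.capture("wrist");f=d["frame"];s=bot.read_state();print(s["time_s"],s["position"],s["tcp_rot"],s["joint_positions"])
for n in ["key","key_head","key_stand","counter"]:
    print(n,[(np.round(r["at"],4).tolist(),round(r["confidence"],2)) for r in finder.recognise("wrist",n)][:4])
m=red(f);n,l,st,ce=cv2.connectedComponentsWithStats(m)
for i in range(1,n):
    if st[i,4]>30: print("red",ce[i],st[i])
cv2.imwrite("pics/w1.png",cv2.resize(f[:,:,::-1],(800,600),interpolation=cv2.INTER_CUBIC))
np.savez("w1.npz",**d)
```

```text
3.6 [ 0.54548695 -0.06412734  0.23911049] [[-9.99997266e-01  2.27964812e-03 -5.20637197e-04]
 [ 2.27893319e-03  9.99996465e-01  1.36966551e-03]
 [ 5.23757712e-04  1.36847526e-03 -9.99998926e-01]] [-1.83993564e+01  2.44358941e+01  9.30413033e+01  7.32843138e-02
  6.25758972e+01 -1.08302545e+02]
key [([0.633, -0.0167, 0.0591], 0.75), ([0.5508, -0.0698, 0.0547], 0.74), ([0.4575, -0.0574, 0.0341], 0.63)]
key_head [([0.5452, -0.0743, 0.051], 0.69), ([0.6323, -0.0199, 0.0592], 0.58), ([0.4571, -0.0617, 0.0366], 0.56)]
key_stand [([0.538, -0.0711, 0.0377], 0.67)]
counter [([0.7238, -0.0737, 0.0236], 0.64)]
red [257.16080402 182.77889447] [253 168   9  30 199]
```

View pics/w1.png

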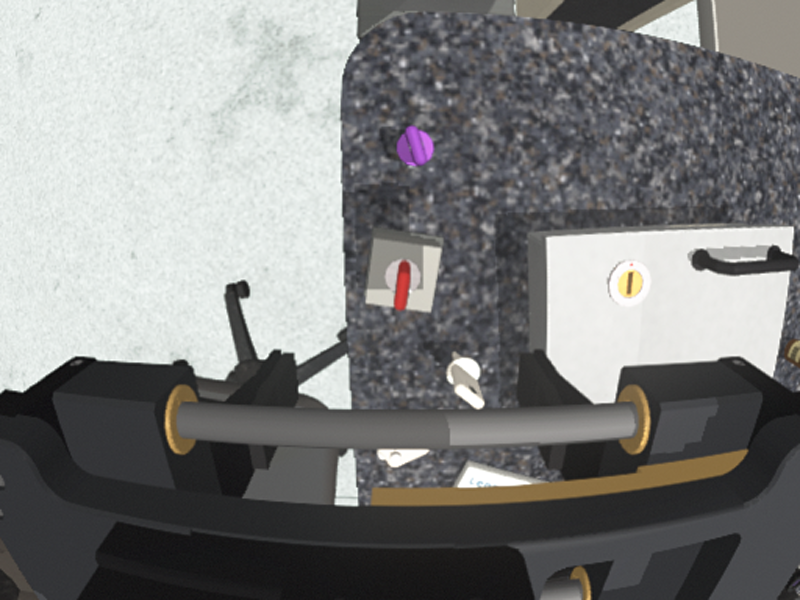

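```bash
cat > v.py <<'E'
from h import *
from scipy.optimize import least_squares
def mom(poly):
    m=cv2.moments(poly.astype(np.float32).reshape(-1,1,2));
    return np.array([m["m10"]/m["m00"],m["m01"]/m["m00"],.5*np.arctan2(2*m["mu11"],m["mu20"]-m["mu02"])])
def maskmom(M):
    m=cv2.moments(M,True)
    return np.array([m["m10"]/m["m00"],m["m01"]/m["m00"],.5*np.arctan2(2*m["mu11"],m["mu20"]-m["mu02"])])
def fitkey(d,fish,tip_z,x0,near):
    m=red(d["frame"]);n,l,st,ce=cv2.connectedComponentsWithStats(m)
    i=1+np.argmin([np.hypot(*(c-near))+(1e3 if s[4]<30 else 0) for c,s in zip(ce[1:],st[1:])])
    M=(l==i).astype(np.uint8);t=maskmom(M)
    B=np.array([[x,y,z] for x in(-.014,.014) for y in(-.0045,.0045) for z in(.034,.078)])
    def hull(p):
        c,s=np.cos(p[2]),np.sin(p[2]);R=np.array([[c,-s,0],[s,c,0],[0,0,1]])
        return cv2.convexHull(proj(d,B@R.T+[p[0],p[1],tip_z],fish).astype(np.float32))
    def f(p):
        e=mom(hull(p))-t;e[2]=10*np.sin(e[2]*1);return e
    r=least_squares(f,x0,x_scale=[.01,.01,.1],diff_step=1e-4);return r.x,r.cost,M.sum(),cv2.contourArea(hull(r.x))
def fitplug(d,fish,near,rad,z=.0795):
    m=yel(d["frame"]);ys,xs=np.nonzero(m);k=np.hypot(xs-near[0],ys-near[1])<rad
    P=np.c_[xs[k],ys[k]].astype(np.float32);h=cv2.convexHull(P)
    c=onz(d,mom(h[:,0])[:2],z)[0]
    H=np.zeros(m.shape,np.uint8);cv2.fillConvexPoly(H,h.astype(int),1);H=cv2.erode(H,np.ones((3,3)))
    g=d["frame"].astype(float).mean(2);in_=np.argwhere(H>0);w=np.clip(np.median(g[H>0])*.8-g[H>0],0,None)
    W=onz(d,in_[:,::-1],z)[:,:2];mu=(W*w[:,None]).sum(0)/w.sum();C=((W-mu).T*w)@(W-mu)
    e,v=np.linalg.eigh(C);a=np.degrees(np.arctan2(v[1,1],v[0,1]))
    return c,mu,(a+90)%180-90,e,k.sum()
E
python3 - <<'E'
from v import *
d=dict(np.load("w1.npz"))
print(fitkey(d,True,.006,[.545,-.067,0],(257,183)),fitplug(d,True,(629*.64,283*.64),22))
d=imaging.capture("top");print(fitkey(d,False,.006,[.545,-.067,0],(354,218)))
print(fitplug(d,False,(451*.64,347*.64),12))
d=imaging.capture("scene");print(fitkey(d,False,.006,[.545,-.067,0],(336,164)))
print(fitplug(d,False,(467*.64,304*.64),12))
E
```

```text
(array([ 0.5521166 , -0.06857233,  0.        ]), np.float64(0.6596810235594043), np.uint64(199), 290.2381248245947) (array([0.54780443, 0.08607559, 0.0795    ]), array([0.54617245, 0.08495007]), np.float64(1.4577770048709908), array([2.73597715e-05, 3.12301434e-03]), np.int64(62))
(array([0.82873468, 0.43474115, 0.        ]), np.float64(3.506089745275256), np.uint64(49), 100.72747832909226)
(array([0.54423774, 0.09901957, 0.0795    ]), array([0.54399377, 0.09837402]), np.float64(-1.1118429315652065), array([-4.23516474e-22,  6.03098710e-03]), np.int64(47))
(array([ 0.55300842, -0.072016  ,  0.        ]), np.float64(0.005721412872916058), np.uint64(119), 172.40350091061555)
(array([0.54697728, 0.09518462, 0.0795    ]), array([0.54805899, 0.09415301]), np.float64(-90.0), array([0., 0.]), np.int64(40))
```

Run:
```python
from v import *
d=dict(np.load("w1.npz"));h=cv2.cvtColor(d["frame"],cv2.COLOR_RGB2HSV)
print("plug row181");print([tuple(map(int,h[181,x])) for x in range(388,420)]);print([tuple(map(int,h[174,x])) for x in range(388,420,2)])
print("key col");print([tuple(map(int,h[y,257])) for y in range(162,204,2)]);print([tuple(map(int,h[185,x])) for x in range(248,268)])
```

```text
plug row181
[(30, 7, 208), (8, 12, 169), (0, 4, 255), (0, 0, 255), (0, 1, 254), (0, 1, 253), (140, 3, 254), (25, 56, 254), (26, 103, 254), (26, 104, 254), (26, 103, 254), (26, 102, 255), (27, 104, 255), (18, 130, 233), (17, 111, 136), (17, 108, 134), (17, 132, 224), (26, 108, 255), (26, 102, 255), (26, 104, 254), (26, 103, 254), (26, 106, 255), (23, 101, 252), (6, 15, 237), (120, 1, 255), (0, 1, 254), (0, 2, 254), (0, 2, 254), (12, 5, 243), (23, 4, 233), (30, 3, 231), (30, 3, 232)]
[(20, 3, 240), (39, 8, 216), (4, 8, 232), (0, 1, 255), (0, 1, 253), (15, 6, 252), (26, 94, 255), (18, 137, 231), (17, 128, 169), (26, 108, 255), (21, 84, 241), (150, 1, 252), (15, 2, 253), (0, 2, 253), (30, 3, 234), (23, 4, 233)]
key col
[(23, 16, 145), (30, 14, 145), (3, 50, 170), (1, 169, 142), (1, 175, 141), (1, 177, 141), (1, 178, 169), (1, 183, 203), (1, 181, 208), (1, 182, 210), (1, 182, 211), (1, 184, 212), (1, 182, 211), (1, 183, 208), (1, 182, 206), (1, 182, 203), (1, 182, 199), (1, 182, 193), (179, 109, 131), (113, 22, 103), (113, 18, 113)]
[(25, 15, 190), (20, 16, 193), (12, 13, 203), (6, 13, 203), (4, 11, 190), (2, 77, 133), (0, 178, 185), (1, 185, 199), (1, 181, 208), (1, 182, 212), (1, 184, 204), (1, 183, 195), (1, 176, 180), (1, 72, 162), (10, 7, 226), (0, 10, 209), (7, 12, 194), (12, 13, 190), (23, 16, 197), (23, 17, 193)]
```

```bash
sed -i 's/h\[...,1\]>110)&(h\[...,2\]>120/h[...,1]>55)\&(h[...,2]>110/; s/h\[...,1\]>150)&(h\[...,2\]>90/h[...,1]>110)\&(h[...,2]>60/' h.py
sed -i 's/r=least_squares(f,x0,x_scale=\[.01,.01,.1\],diff_step=1e-4);return r.x/g=lambda q:f(q*[.1,.1,1]-[0,0,9]);r=least_squares(g,np.array(x0)*[10,10,1]+[0,0,9],diff_step=1e-4);r.x=r.x*[.1,.1,1]-[0,0,9];return r.x/' v.py
python3 - <<'E'
from v import *
d=dict(np.load("w1.npz"))
print(fitkey(d,True,.006,[.545,-.067,0],(257,183)),fitplug(d,True,(629*.64,283*.64),22))
d=imaging.capture("top");print(fitkey(d,False,.006,[.545,-.067,0],(354,218)))
print(fitplug(d,False,(451*.64,347*.64),12))
d=imaging.capture("scene");print(fitkey(d,False,.006,[.545,-.067,0],(336,164)))
print(fitplug(d,False,(467*.64,304*.64),12))
d=imaging.capture("wrist");np.savez("w1.npz",**d)
h=cv2.cvtColor(d["frame"],cv2.COLOR_RGB2HSV)
print(fitkey(d,True,.006,[.545,-.067,0],(257,183)),fitplug(d,True,(629*.64,283*.64),22))
E
```

```text
(array([ 0.55206389, -0.06900639, -0.12679779]), np.float64(9.711709930724195e-12), np.uint64(224), 296.06079261587) (array([0.5470909, 0.0852538, 0.0795   ]), array([0.54647891, 0.08500957]), np.float64(2.3556503948793477), array([0.00110539, 0.03813021]), np.int64(215))
(array([0.82847333, 0.43444294, 0.38026703]), np.float64(3.830416831068109e-12), np.uint64(49), 82.0880230027251)
(array([0.54383718, 0.09853539, 0.0795    ]), array([0.54400519, 0.0983738 ]), np.float64(-1.1118429315652065), array([-4.23516474e-22,  6.01980752e-03]), np.int64(54))
(array([ 0.55248659, -0.0719091 ,  0.04871702]), np.float64(1.3280737969107828e-11), np.uint64(128), 173.5445488365367)
(array([0.54697446, 0.09492158, 0.0795    ]), array([0.5505669 , 0.09486712]), np.float64(-1.077973853309345), array([1.10933692e-05, 4.94229357e-04]), np.int64(47))
(array([ 0.55240598, -0.06903537, -0.14186566]), np.float64(1.6438531839217473e-12), np.uint64(227), 295.3273506850237) (array([0.54689901, 0.08594468, 0.0795    ]), array([0.54653027, 0.0856699 ]), np.float64(0.5969232226194379), array([0.00126349, 0.03730813]), np.int64(218))
```

Run:
```python
from h import *
print(delta([.552,-.071,.17],172))
```

```text
([-0.0075, -0.0066, 0.0698], [0.0, 0.0, 7.95])
```

Scaled: 0.07 m / 0.25 = 0.28, -0.007 m / 0.25 = -0.028, 8 degrees / 60 = 0.1333.

Emit:
play_rows --motion '[[[-0.028,-0.028,0.28,0,0,0.1333],[-0.028,-0.028,0.28,0,0,0.1333],[-0.028,-0.028,0.28,0,0,0.1333],[-0.028,-0.028,0.28,0,0,0.1333],[-0.028,-0.028,0.28,0,0,0.1333]]]'

```text
time_s: 4.47
position: [0.5524, -0.0724, 0.1707]
tcp_rot: [[-0.99, 0.141, 0.001], [0.141, 0.99, -0.0], [-0.001, -0.0, -1.0]]
force: [-0.1, -0.6, 0.3]
opening: 1.001
grasp_force: 0.0
```

Run:
```python
from v import *
d=imaging.capture("wrist");np.savez("w2.npz",**d);s=bot.read_state();print(s["time_s"],s["position"],s["force"])
k=fitkey(d,True,.006,[.551,-.069,-.1],(260,200));print(k,proj(d,[[k[0][0],k[0][1],.084]],True))
cv2.imwrite("pics/w2.png",cv2.resize(d["frame"][100:300,130:390,::-1],(780,600),interpolation=cv2.INTER_CUBIC))
```

```text
4.5167 [ 0.55277237 -0.07253463  0.17124029] [-0.3755661  -1.33114812  0.46469874]
(array([ 0.55228823, -0.06881335, -0.13359648]), np.float64(9.78387411224244e-12), np.uint64(385), 482.04266218608245) [[263.29464111 203.94517184]]
```

View pics/w2.png

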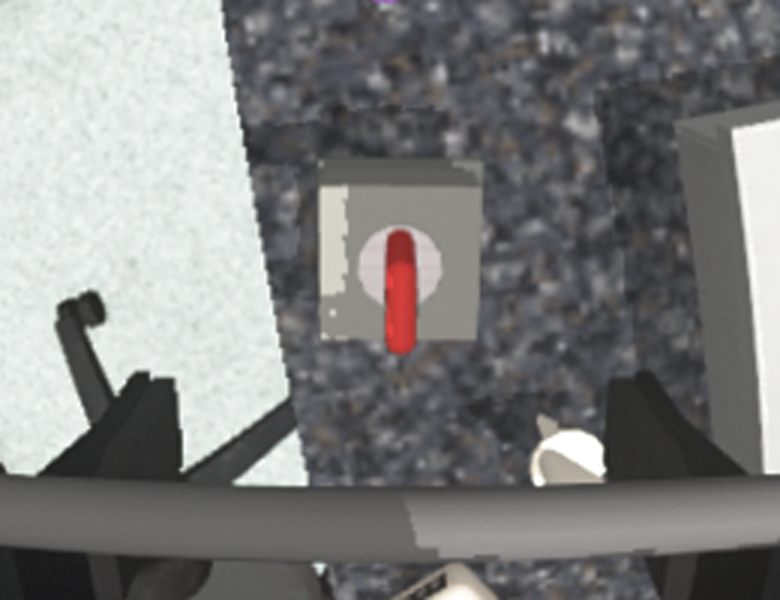

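The wrist view shows the red head edge-on at crop (400,290), vertical, so the yaw is right. It sits about 3 mm to the +y side of the finger midline.

Run:
```python
from h import *
print(delta([.552,-.0693,.065],172))
```

```text
([0.0015, 0.0031, 0.1062], [-0.03, 0.17, -0.08])
```

Scaled: 0.106 m / 0.25 = 0.424, 0.09 m / 0.25 = 0.36.

Emit:
play_rows --motion '[[[0.004,0.012,0.14,0,0,0],[0.004,0.012,0.28,0,0,0],[0.004,0.012,0.36,0,0,0],[0.004,0.012,0.424,0,0,0],[0.004,0.012,0.424,0,0,0]]]'

```text
time_s: 4.93
position: [0.5505, -0.0689, 0.0624]
tcp_rot: [[-0.99, 0.141, -0.003], [0.141, 0.99, 0.001], [0.003, 0.001, -1.0]]
force: [0.0, 0.2, 1.0]
opening: 1.0
grasp_force: 0.0
```

Emit:
play_rows --motion '[[[0,0,0,0,0,0],[0,0,0,0,0,0],[0,0,0,0,0,0],[0,0,0,0,0,0],[0,0,0,0,0,0],[0,0,0,0,0,0],[0,0,0,0,0,0],[0,0,0,0,0,0]]]' --fingers 0.0

```text
time_s: 5.6
position: [0.5512, -0.0693, 0.0637]
tcp_rot: [[-0.99, 0.141, 0.0], [0.141, 0.99, -0.0], [-0.0, -0.0, -1.0]]
force: [-0.3, 0.4, 0.0]
opening: 0.477
grasp_force: 0.0
```

Run:
```python
from v import *
s=bot.read_state();print(s["time_s"],s["position"],s["force"],s["moment"],s["opening"]*87,s["grasp_force"])
```

```text
5.6 [ 0.55122559 -0.0692544   0.06371233] [-0.29792197  0.44476543  0.01648676] [ 0.04977835 -0.02052492  0.04462904] 41.48599624809686 0.0
```

Emit:
play_rows --motion '[[[0,0,0,0,0,0],[0,0,0,0,0,0],[0,0,0,0,0,0],[0,0,0,0,0,0],[0,0,0,0,0,0],[0,0,0,0,0,0],[0,0,0,0,0,0],[0,0,0,0,0,0]]]'

```text
time_s: 6.27
position: [0.5511, -0.0692, 0.0635]
tcp_rot: [[-0.99, 0.141, -0.0], [0.141, 0.99, 0.0], [0.0, 0.0, -1.0]]
force: [-0.5, -0.3, -0.5]
opening: 0.097
grasp_force: 30.0
```

Run:
```python
from v import *
s=bot.read_state();print(s["time_s"],s["position"],s["force"],s["moment"],s["opening"]*87,s["grasp_force"])
d=imaging.capture("wrist");np.savez("w3.npz",**d)
for q in (d,):print(fitkey(q,True,.006,[.551,-.069,-.1],(260,230)))
d=imaging.capture("scene");print(fitkey(d,False,.006,[.545,-.067,0],(336,164)))
```

```text
6.2667 [ 0.5511154  -0.06920729  0.06347458] [-0.5276677  -0.32173425 -0.49501147] [ 0.06413489 -0.01736702  0.01354876] 8.43172734455445 30.013205716386437
(array([ 0.54163732, -0.06685494, -0.16268363]), np.float64(4.5138866698446956e-11), np.uint64(669), 1494.4084139149636)
(array([ 0.54222347, -0.07028583, -1.14820168]), np.float64(6.71892635647513e-11), np.uint64(37), 77.99740570387803)
```

Scaled: -0.147 m / 0.25 = -0.588, -0.12 m / 0.25 = -0.48.

Emit:
play_rows --motion '[[[0,0,-0.08,0,0,0],[0,0,-0.18,0,0,0],[0,0,-0.32,0,0,0],[0,0,-0.48,0,0,0],[0,0,-0.588,0,0,0],[0,0,-0.588,0,0,0]]]'

```text
time_s: 6.87
position: [0.5549, -0.0703, 0.2167]
tcp_rot: [[-0.99, 0.141, 0.012], [0.141, 0.99, -0.004], [-0.013, -0.002, -1.0]]
force: [0.4, -1.1, -0.4]
opening: 0.1
grasp_force: 30.0
```

Scaled: 0.166 m / 0.25 = 0.664, -0.002 m / 0.25 = -0.008, -8 degrees / 60 = -0.1333.

Emit:
play_rows --motion '[[[0,0.12,0,0,0,-0.0667],[-0.004,0.28,0,0,0,-0.1333],[-0.008,0.44,0,0,0,-0.1333],[-0.008,0.58,0,0,0,-0.1333],[-0.008,0.664,0,0,0,-0.1333],[-0.008,0.664,0,0,0,-0.1333],[-0.008,0.664,0,0,0,-0.1333],[-0.008,0.664,0,0,0,-0.1333]]]'

```text
time_s: 7.53
position: [0.576, 0.0943, 0.2098]
tcp_rot: [[-1.0, 0.002, -0.002], [0.002, 1.0, -0.001], [0.002, -0.001, -1.0]]
force: [-0.4, -0.6, -0.8]
opening: 0.101
grasp_force: 30.0
```

Run:
```python
from v import *
d=imaging.capture("wrist");np.savez("w4.npz",**d);s=bot.read_state();print(s["time_s"],s["position"],s["force"],s["opening"],s["grasp_force"],s["tcp_rot"][:,0])
n=proj(d,[[.546,.093,.0795]],True)[0];print(n,fitplug(d,True,n,25))
cv2.imwrite("pics/w4.png",cv2.resize(d["frame"][100:300,130:390,::-1],(780,600),interpolation=cv2.INTER_CUBIC))
```

```text
7.5833 [0.57615862 0.09383109 0.20991487] [-0.14718962  0.54125421  0.13313122] 0.10154146448930812 30.0219974614447 [-0.99999515  0.00278473  0.00139247]
[257.68308266 159.39849593] (array([0.54621415, 0.0980068 , 0.0795    ]), array([0.54652889, 0.09782744]), np.float64(3.1898715917212144), array([0.00075454, 0.02554051]), np.int64(364))
```

View pics/w4.png

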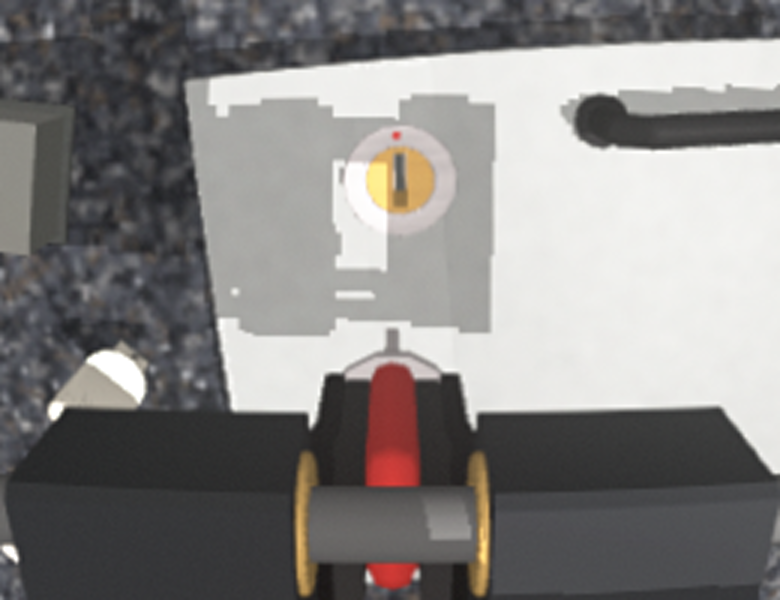

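Run:
```python
from v import *
d=dict(np.load("w4.npz"))
for dx in (0,.001,.002):
  x=.5761+dx
  print(dx,((proj(d,[[x-.008,.0938,.1524],[x+.008,.0938,.1524],[x-.014,.0938,.1824]],True)-[130,100])*3).round(1).tolist())
# rose ring: bright low-sat disc edge not reliable; slot dark pixels
g=cv2.cvtColor(d["frame"],cv2.COLOR_RGB2HSV)
rows=[]
for y in range(150,171):
  w=np.clip(200-g[y,256:272,2].astype(float),0,None)
  if w.sum()>60: rows.append(((w*np.arange(256,272)).sum()/w.sum(),y))
P=onz(d,rows,.0795);print(np.round(P[:,:2],4).tolist());print(np.degrees(np.polyfit(P[:,0],P[:,1],1)[0]))
```

```text
0 [[383.9, 322.6], [384.1, 383.9], [382.7, 343.3]]
0.001 [[383.9, 326.5], [384.2, 387.6], [382.7, 347.9]]
0.002 [[383.9, 330.4], [384.2, 391.3], [382.7, 352.4]]
[[0.5383, 0.0978], [0.5392, 0.0976], [0.5401, 0.0976], [0.5411, 0.0976], [0.542, 0.0976], [0.5429, 0.0977], [0.5439, 0.0978], [0.5448, 0.0979], [0.5458, 0.098], [0.5467, 0.098], [0.5476, 0.0981], [0.5486, 0.0981], [0.5495, 0.0981], [0.5505, 0.0981], [0.5514, 0.098], [0.5524, 0.098], [0.5534, 0.0981], [0.5543, 0.0984]]
2.330097460551625
```

Run:
```python
from h import *
print(delta([.5448,.0963,.1425],182.3))
```

```text
([0.0313, 0.0024, 0.0675], [-0.03, -0.08, -2.46])
```

Scaled: 0.0675 m / 0.25 = 0.27, 0.0313 m / 0.25 = 0.1252, -2.5 degrees / 60 = -0.0417.

Emit:
play_rows --motion '[[[0.064,0.0096,0.08,0,0,-0.0417],[0.1252,0.0096,0.14,0,0,-0.0417],[0.1252,0.0096,0.22,0,0,-0.0417],[0.1252,0.0096,0.254,0,0,-0.0417],[0.1252,0.0096,0.266,0,0,-0.0417],[0.1252,0.0096,0.27,0,0,-0.0417],[0.1252,0.0096,0.27,0,0,-0.0417]]]'

```text
time_s: 8.17
position: [0.5464, 0.0966, 0.1435]
tcp_rot: [[-0.999, -0.041, 0.001], [-0.041, 0.999, -0.0], [-0.001, -0.0, -1.0]]
force: [0.3, -0.8, 0.2]
opening: 0.098
grasp_force: 30.0
```

Run:
```python
from v import *
d=imaging.capture("wrist");s=bot.read_state();print(s["time_s"],s["position"],s["force"],s["moment"],s["tcp_rot"][:,0])
cv2.imwrite("pics/w5.png",cv2.resize(d["frame"][150:270,190:350,::-1],(800,600),interpolation=cv2.INTER_CUBIC))
d=imaging.capture("scene");cv2.imwrite("pics/s5.png",d["frame"][:,:,::-1])
```

```text
8.2167 [0.54653577 0.09681934 0.14377693] [-0.11798489  0.18682509 -0.28377723] [ 0.01848477 -0.04842373 -0.02238139] [-0.99915901 -0.04095262 -0.00204026]
```

View pics/w5.png

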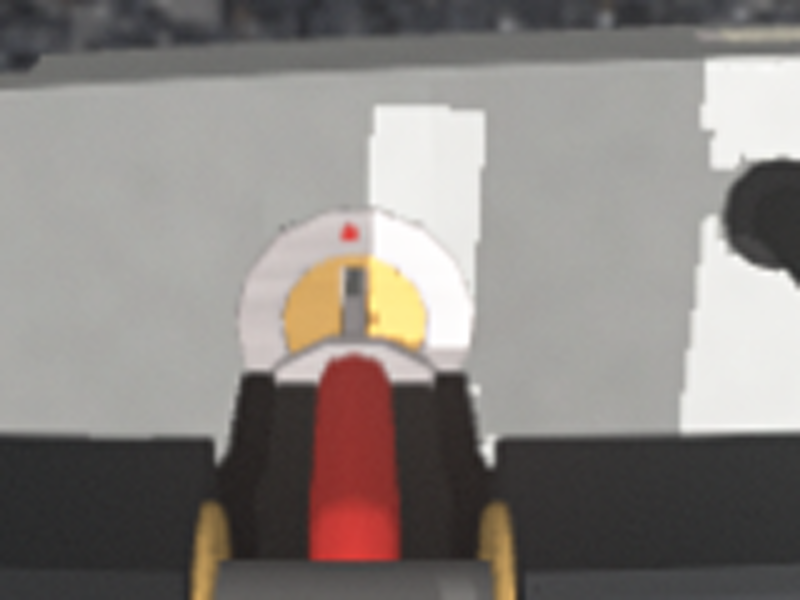

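Emit:
play_rows --motion '[[[0,0,0,0,0,0],[0,0,0,0,0,0],[0,0,0,0,0,0]]]'

```text
time_s: 8.52
position: [0.5456, 0.0973, 0.1435]
tcp_rot: [[-0.999, -0.042, 0.001], [-0.042, 0.999, -0.0], [-0.001, -0.0, -1.0]]
force: [0.6, -1.1, -0.0]
opening: 0.1
grasp_force: 30.0
```

Emit:
play_rows --motion '[[[0,0,0,0,0,0],[0,0,0,0,0,0]]]'

```text
time_s: 8.68
position: [0.5453, 0.0973, 0.1432]
tcp_rot: [[-0.999, -0.042, 0.0], [-0.042, 0.999, -0.0], [-0.0, -0.0, -1.0]]
force: [-0.2, 0.2, -1.2]
opening: 0.1
grasp_force: 30.0
```

Scaled: 0.005 m / 0.25 = 0.02, 0.0045 m / 0.25 = 0.018.

Emit:
play_rows --motion '[[[0.002,-0.0016,0.008,0,0,0],[0.002,-0.0016,0.012,0,0,0],[0.002,-0.0016,0.016,0,0,0],[0.002,-0.0016,0.018,0,0,0],[0.002,-0.0016,0.02,0,0,0],[0.002,-0.0016,0.02,0,0,0]]]'

```text
time_s: 9.18
position: [0.5448, 0.0968, 0.1379]
tcp_rot: [[-0.999, -0.042, -0.0], [-0.042, 0.999, 0.0], [0.0, 0.0, -1.0]]
force: [-0.5, -0.7, -0.1]
opening: 0.102
grasp_force: 30.0
```

Scaled: 0.0015 m / 0.25 = 0.006, 0.001 m / 0.25 = 0.004.

Emit:
play_rows --motion '[[[0,0,0.002,0,0,0],[0,0,0.004,0,0,0],[0,0,0.006,0,0,0],[0,0,0.006,0,0,0]]]'

```text
time_s: 9.52
position: [0.5448, 0.0969, 0.1365]
tcp_rot: [[-0.999, -0.042, -0.0], [-0.042, 0.999, 0.0], [0.0, 0.0, -1.0]]
force: [-0.2, -0.1, -0.7]
opening: 0.104
grasp_force: 30.0
```

Tip is now about 0.5 mm below the plug face with no contact force. I'll continue gently.

Scaled: 0.0015 m / 0.25 = 0.006, 0.001 m / 0.25 = 0.004.

Emit:
play_rows --motion '[[[0,0,0.002,0,0,0],[0,0,0.004,0,0,0],[0,0,0.006,0,0,0],[0,0,0.006,0,0,0]]]'

```text
time_s: 9.85
position: [0.5447, 0.0969, 0.1349]
tcp_rot: [[-0.999, -0.042, -0.0], [-0.042, 0.999, 0.0], [0.0, 0.0, -1.0]]
force: [-0.2, 0.3, -0.7]
opening: 0.1
grasp_force: 30.0
```

Scaled: 0.001 m / 0.25 = 0.004, 0.0005 m / 0.25 = 0.002.

Emit:
play_rows --motion '[[[0,0,0.002,0,0,0],[0,0,0.004,0,0,0],[0,0,0.004,0,0,0]]]'

```text
time_s: 10.1
position: [0.5448, 0.0969, 0.134]
tcp_rot: [[-0.999, -0.042, -0.0], [-0.042, 0.999, 0.0], [0.0, 0.0, -1.0]]
force: [0.1, 0.5, -0.9]
opening: 0.097
grasp_force: 30.0
```

Scaled: 0.006 m / 0.25 = 0.024, 0.005 m / 0.25 = 0.02.

Emit:
play_rows --motion '[[[0,0,0.004,0,0,0],[0,0,0.008,0,0,0],[0,0,0.012,0,0,0],[0,0,0.016,0,0,0],[0,0,0.02,0,0,0],[0,0,0.024,0,0,0]]]'

```text
time_s: 10.6
position: [0.5448, 0.0969, 0.1279]
tcp_rot: [[-0.999, -0.042, 0.0], [-0.042, 0.999, -0.0], [-0.0, -0.0, -1.0]]
force: [1.4, 0.5, -0.1]
opening: 0.101
grasp_force: 30.0
```

Run:
```python
from h import *
s=bot.read_state();print(s["time_s"],s["position"],s["force"],s["moment"])
```

```text
10.6 [0.5448417  0.09685952 0.12792505] [ 1.35219743  0.53143876 -0.13978996] [ 0.04320965  0.0312818  -0.00794229]
```

Scaled: 0.006 m / 0.25 = 0.024, 0.005 m / 0.25 = 0.02.

Emit:
play_rows --motion '[[[0,0,0.004,0,0,0],[0,0,0.008,0,0,0],[0,0,0.012,0,0,0],[0,0,0.016,0,0,0],[0,0,0.02,0,0,0],[0,0,0.024,0,0,0]]]'

```text
time_s: 11.1
position: [0.5448, 0.0969, 0.1219]
tcp_rot: [[-0.999, -0.042, -0.0], [-0.042, 0.999, 0.0], [0.0, 0.0, -1.0]]
force: [0.5, -0.2, -0.5]
opening: 0.101
grasp_force: 30.0
```

Scaled: 0.006 m / 0.25 = 0.024, 0.005 m / 0.25 = 0.02.

Emit:
play_rows --motion '[[[0,0,0.004,0,0,0],[0,0,0.008,0,0,0],[0,0,0.012,0,0,0],[0,0,0.016,0,0,0],[0,0,0.02,0,0,0],[0,0,0.024,0,0,0]]]'

```text
time_s: 11.6
position: [0.5448, 0.0968, 0.1159]
tcp_rot: [[-0.999, -0.042, -0.0], [-0.042, 0.999, -0.0], [0.0, -0.0, -1.0]]
force: [-0.7, 0.8, -0.9]
opening: 0.1
grasp_force: 30.0
```

Scaled: 0.004 m / 0.25 = 0.016, 0.0035 m / 0.25 = 0.014.

Emit:
play_rows --motion '[[[0,0,0.004,0,0,0],[0,0,0.008,0,0,0],[0,0,0.012,0,0,0],[0,0,0.014,0,0,0],[0,0,0.016,0,0,0],[0,0,0.016,0,0,0]]]'

```text
time_s: 12.1
position: [0.5449, 0.0968, 0.1122]
tcp_rot: [[-0.999, -0.042, 0.0], [-0.042, 0.999, -0.0], [-0.0, -0.0, -1.0]]
force: [-0.7, 0.2, 2.5]
opening: 0.096
grasp_force: 30.0
```

Scaled: 0.002 m / 0.25 = 0.008, 0.0015 m / 0.25 = 0.006.

Emit:
play_rows --motion '[[[0,0,0.002,0,0,0],[0,0,0.004,0,0,0],[0,0,0.006,0,0,0],[0,0,0.008,0,0,0],[0,0,0.008,0,0,0]]]'

```text
time_s: 12.52
position: [0.5449, 0.0969, 0.11]
tcp_rot: [[-0.999, -0.042, 0.0], [-0.042, 0.999, 0.0], [-0.0, 0.0, -1.0]]
force: [-1.5, 0.0, 3.0]
opening: 0.102
grasp_force: 30.0
```

Spring pin felt (3 N). About 1.5 mm to go until the collar seats.

Emit:
play_rows --motion '[[[0,0,0.0016,0,0,0],[0,0,0.0032,0,0,0],[0,0,0.004,0,0,0],[0,0,0.004,0,0,0]]]'

```text
time_s: 12.85
position: [0.5449, 0.0969, 0.1091]
tcp_rot: [[-0.999, -0.042, 0.0], [-0.042, 0.999, -0.0], [-0.0, -0.0, -1.0]]
force: [-1.5, -0.1, 3.9]
opening: 0.103
grasp_force: 30.0
```

Scaled: 0.0005 m / 0.25 = 0.002, 0.0003 m / 0.25 = 0.0012.

Emit:
play_rows --motion '[[[0,0,0.0012,0,0,0],[0,0,0.002,0,0,0],[0,0,0.002,0,0,0]]]'

```text
time_s: 13.1
position: [0.5449, 0.0969, 0.1086]
tcp_rot: [[-0.999, -0.042, 0.0], [-0.042, 0.999, -0.0], [-0.0, -0.0, -1.0]]
force: [0.2, 0.4, 4.3]
opening: 0.101
grasp_force: 30.0
```

Scaled: 0.0003 m / 0.25 = 0.0012.

Emit:
play_rows --motion '[[[0,0,0.0012,0,0,0],[0,0,0.0012,0,0,0],[0,0,0.0012,0,0,0]]]'

```text
time_s: 13.35
position: [0.5449, 0.0969, 0.1084]
tcp_rot: [[-0.999, -0.042, 0.0], [-0.042, 0.999, -0.0], [-0.0, -0.0, -1.0]]
force: [-1.2, -0.5, 4.8]
opening: 0.102
grasp_force: 30.0
```

Scaled: 0.0003 m / 0.25 = 0.0012.

Emit:
play_rows --motion '[[[0,0,0.0012,0,0,0],[0,0,0.0012,0,0,0],[0,0,0.0012,0,0,0]]]'

```text
time_s: 13.6
position: [0.5449, 0.0969, 0.1084]
tcp_rot: [[-0.999, -0.042, 0.0], [-0.042, 0.999, -0.0], [-0.0, -0.0, -1.0]]
force: [-1.3, 0.7, 7.0]
opening: 0.102
grasp_force: 30.0
```

Scaled: 0.0003 m / 0.25 = 0.0012, 0.0002 m / 0.25 = 0.0008, 20 degrees / 60 = 0.3333.

Emit:
play_rows --motion '[[[0,0,0,0,0,0.0667],[0,0.0004,0,0,0,0.1333],[0,0.0008,0,0,0,0.2],[0,0.0008,0,0,0,0.2667],[0,0.0012,0,0,0,0.3333],[0,0.0012,0,0,0,0.3333]]]'

```text
time_s: 14.1
position: [0.5452, 0.0972, 0.1084]
tcp_rot: [[-0.952, 0.305, 0.001], [0.305, 0.952, -0.0], [-0.001, 0.0, -1.0]]
force: [-1.6, 0.4, 6.3]
opening: 0.099
grasp_force: 30.0
```

Run:
```python
from h import *
s=bot.read_state();print(s["time_s"],s["position"],s["force"],s["moment"],np.array(s["tcp_rot"]).T@s["force"])
```

```text
14.1 [0.54515582 0.09719919 0.10836756] [-1.61093811  0.43442948  6.32002963] [0.01723367 0.15807359 0.04568994] [ 1.66095858 -0.07527618 -6.3215643 ]
```

Scaled: 0.0003 m / 0.25 = 0.0012, 0.0002 m / 0.25 = 0.0008, 20 degrees / 60 = 0.3333.

Emit:
play_rows --motion '[[[0,0,0,0,0,0.0667],[0,0.0004,0,0,0,0.1333],[0,0.0008,0,0,0,0.2],[0,0.0008,0,0,0,0.2667],[0,0.0012,0,0,0,0.3333],[0,0.0012,0,0,0,0.3333]]]'

```text
time_s: 14.6
position: [0.5454, 0.0977, 0.1084]
tcp_rot: [[-0.791, 0.612, 0.001], [0.612, 0.791, 0.0], [-0.001, 0.001, -1.0]]
force: [-0.5, 0.2, 6.7]
opening: 0.103
grasp_force: 30.0
```

Scaled: 0.0001 m / 0.25 = 0.0004, 10 degrees / 60 = 0.1667.

Emit:
play_rows --motion '[[[0,0,0,0,0,0.0667],[0,0.0004,0,0,0,0.1333],[0,0.0004,0,0,0,0.1667],[0,0.0004,0,0,0,0.1667]]]'

```text
time_s: 14.93
position: [0.5456, 0.0979, 0.1084]
tcp_rot: [[-0.673, 0.74, 0.002], [0.74, 0.673, 0.001], [-0.001, 0.002, -1.0]]
force: [-0.4, 1.6, 6.1]
opening: 0.098
grasp_force: 30.0
```

Run:
```python
from h import *
s=bot.read_state();print(s["time_s"],s["position"],s["force"],s["moment"],np.array(s["tcp_rot"]).T@s["force"],s["joint_positions"][5])
```

```text
14.9333 [0.5456115  0.09788896 0.10838036] [-0.36875617  1.55049338  6.06675248] [0.17481523 0.11857806 0.06373654] [ 1.3906967   0.78074018 -6.06645728] -43.743593437623275
```

Scaled: 0.0001 m / 0.25 = 0.0004, 10 degrees / 60 = 0.1667.

Emit:
play_rows --motion '[[[0,0,0,0,0,0.0667],[0,0.0004,0,0,0,0.1167],[0,0.0004,0,0,0,0.1667],[0,0.0004,0,0,0,0.1667]]]'

```text
time_s: 15.27
position: [0.5459, 0.098, 0.1084]
tcp_rot: [[-0.534, 0.845, 0.002], [0.845, 0.534, 0.001], [-0.0, 0.002, -1.0]]
force: [-0.0, 1.0, 5.3]
opening: 0.101
grasp_force: 30.0
```

Scaled: 0.0001 m / 0.25 = 0.0004, 10 degrees / 60 = 0.1667.

Emit:
play_rows --motion '[[[0,0,0,0,0,0.05],[0,0.0004,0,0,0,0.1],[0,0.0004,0,0,0,0.15],[0,0.0004,0,0,0,0.1667],[0,0.0004,0,0,0,0.1667]]]'

```text
time_s: 15.68
position: [0.5461, 0.0982, 0.1084]
tcp_rot: [[-0.38, 0.925, 0.002], [0.925, 0.38, 0.001], [-0.0, 0.003, -1.0]]
force: [-0.6, 2.7, 5.6]
opening: 0.102
grasp_force: 30.0
```

Run:
```python
from h import *
s=bot.read_state();print(s["time_s"],s["position"],s["force"],s["moment"],np.degrees(np.arctan2(s["tcp_rot"][1,0],s["tcp_rot"][0,0])))
d=imaging.capture("wrist");cv2.imwrite("pics/w6.png",cv2.resize(d["frame"][130:290,170:370,::-1],(750,600),interpolation=cv2.INTER_CUBIC))
```

```text
15.6833 [0.54609093 0.09815712 0.10839197] [-0.61832087  2.71493313  5.61542512] [0.26972225 0.02650415 0.11869091] 112.33833920562795
```

Emit:
play_rows --motion '[[[0,0,0,0,0,0],[0,0,0,0,0,0],[0,0,0,0,0,0],[0,0,0,0,0,0],[0,0,0,0,0,0],[0,0,0,0,0,0]]]' --fingers 0.04

```text
time_s: 16.23
position: [0.5449, 0.0976, 0.1077]
tcp_rot: [[-0.381, 0.925, -0.001], [0.925, 0.381, -0.0], [0.0, -0.001, -1.0]]
force: [-0.2, -0.2, 0.5]
opening: 0.428
grasp_force: 0.0
```

Scaled: -0.12 m / 0.25 = -0.48, -0.09 m / 0.25 = -0.36.

Emit:
play_rows --motion '[[[0,0,-0.04,0,0,0],[0,0,-0.1,0,0,0],[0,0,-0.22,0,0,0],[0,0,-0.36,0,0,0],[0,0,-0.48,0,0,0],[0,0,-0.48,0,0,0]]]'

```text
time_s: 16.73
position: [0.5491, 0.0977, 0.235]
tcp_rot: [[-0.381, 0.925, 0.014], [0.925, 0.381, -0.0], [-0.005, 0.013, -1.0]]
force: [0.2, 0.4, 0.1]
opening: 0.456
grasp_force: 0.0
```

Run:
```python
from v import *
s=bot.read_state();print(s["time_s"],s["position"],s["joint_positions"])
d=imaging.capture("wrist");np.savez("w7.npz",**d)
n=proj(d,[[.5455,.097,.115]],True)[0];print(n,fitkey(d,True,.051,[.5455,.097,-1.18],n))
for c in ("wrist","top","scene"):
    if c!="wrist":imaging.capture(c)
    print([(np.round(r["at"],4).tolist(),round(r["confidence"],2)) for r in finder.recognise(c,"handle")][:4])
cv2.imwrite("pics/w7.png",cv2.resize(d["frame"][:,:,::-1],(800,600),interpolation=cv2.INTER_CUBIC))
```

```text
16.7333 [0.54913692 0.09772624 0.23495097] [-1.39161703e+00  2.50728243e+01  9.26866354e+01  7.62200344e-03
  6.14562155e+01 -2.37883096e+01]
[254.72298607 192.43700527] (array([ 0.54691508,  0.09667891, -1.15689191]), np.float64(1.632012376324616e-11), np.uint64(318), 414.11868554214016)
[([0.586, 0.1687, 0.0801], 0.58)]
[([0.6098, 0.2049, 0.0789], 0.97)]
[([0.5874, 0.1787, 0.0782], 0.93)]
```

View pics/w7.png

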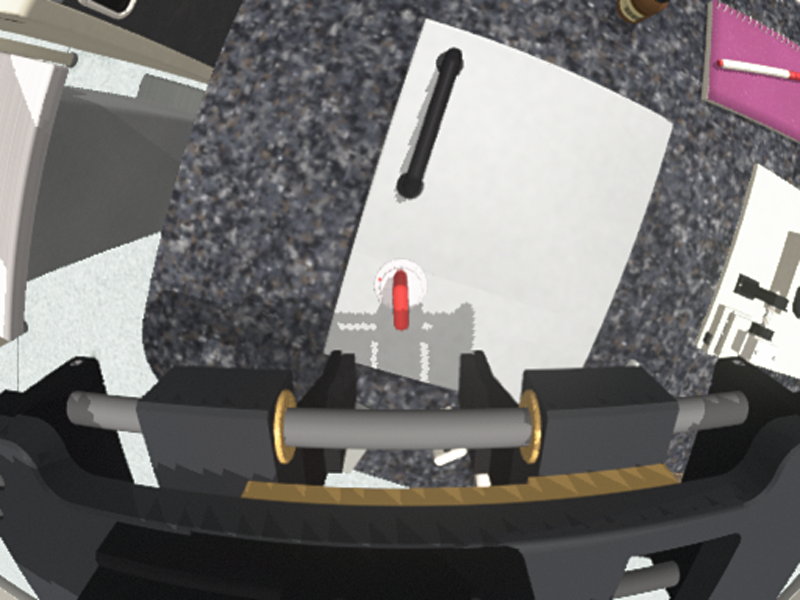

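The key is home at crop (400,300), turned about 71° clockwise of case x. The handle runs from (452,62) to (410,185). Now I'll work out the handle approach.

Run:
```python
from v import *
for c,q in (("top",(385,361)),("scene",(432,345))):
    d=imaging.capture(c);g=d["frame"].max(2);M=(g<75).astype(np.uint8)
    n,l,st,ce=cv2.connectedComponentsWithStats(M)
    P=np.array(q)*.64
    i=min((i for i in range(1,n) if 20<st[i,4]<2000),key=lambda i:np.hypot(*(ce[i]-P)))
    ys,xs=np.nonzero(l==i);W=onz(d,np.c_[xs,ys],.112)[:,:2];mu=W.mean(0);e,v=np.linalg.eigh(np.cov(W.T))
    print(c,ce[i],st[i],mu,(W.max(0)+W.min(0))/2,np.degrees(np.arctan2(v[1,1],v[0,1])))
print(delta([.5228,.2025,.17],94.7))
```

```text
top [249.35406699 230.6076555 ] [226 218  43  20 209] [0.52335346 0.19344695] [0.53021457 0.19887858] 97.57508872990581
scene [275.60700389 220.44357977] [262 205  30  36 257] [0.51704943 0.21263682] [0.51335724 0.21494774] 97.90194751952973
([0.1051, 0.0202, 0.0566], [-0.17, -0.05, 17.68])
```

Scaled: 0.105 m / 0.25 = 0.42, 0.0566 m / 0.25 = 0.2264, 17.7 degrees / 60 = 0.295.

Emit:
play_rows --motion '[[[0.14,0.028,0,0,0,0.1],[0.28,0.056,0,0,0,0.2],[0.42,0.08,0,0,0,0.295],[0.42,0.08,0.12,0,0,0.295],[0.42,0.08,0.2264,0,0,0.295],[0.42,0.08,0.2264,0,0,0.295],[0.42,0.08,0.2264,0,0,0.295],[0.42,0.08,0.2264,0,0,0.295]]]' --fingers 0.06

```text
time_s: 17.8
position: [0.5242, 0.2022, 0.1717]
tcp_rot: [[-0.081, 0.997, 0.0], [0.997, 0.081, 0.0], [0.0, 0.0, -1.0]]
force: [-0.0, -0.2, 0.3]
opening: 0.691
grasp_force: 0.0
```

Run:
```python
from v import *
s=bot.read_state();print(s["time_s"],s["position"],s["joint_positions"],s["opening"],delta([.522,.202,.119],94.7))
d=imaging.capture("wrist")
cv2.imwrite("pics/w8.png",cv2.resize(d["frame"][100:300,130:390,::-1],(780,600),interpolation=cv2.INTER_CUBIC))
```

```text
17.8 [0.52424525 0.20216009 0.17169272] [9.69308697e+00 3.05049046e+01 9.50644937e+01 1.61284877e-03
 5.44146635e+01 5.03878768e+00] 0.6911406299620996 ([0.0, -0.0023, 0.0527], [0.02, -0.0, -0.05])
```

View pics/w8.png

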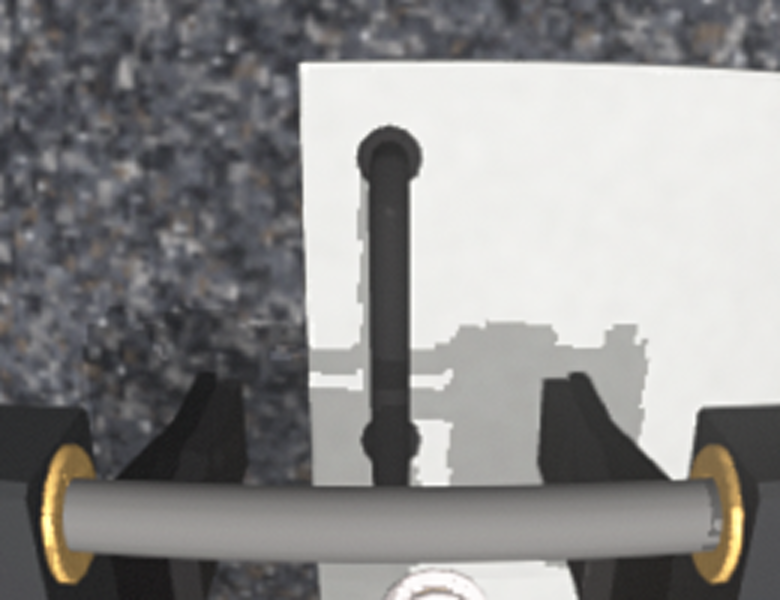

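The bar runs vertically at crop column 390, centred between the fingers, with its feet at rows 155 and 440.

Run:
```python
from v import *
d=imaging.capture("wrist")
print(onz(d,[(260,151.7),(260,246.7)],.08),(proj(d,[[.5242,.2022,.112],[.5228,.2025,.112]],True)-[130,100])*3)
# rows for lid swing
def p(t): c,s=np.cos(t),np.sin(t);return np.array([-.160*c+.042*s,.160*s+.042*c])
for th in range(0,65,4):
    t=np.radians(th);a=t/2;q=p(t)-p(0)+.007*(np.array([np.sin(a),np.cos(a)])-[0,1])
    print(th,np.round([q[0],-q[1]],4),th/2)
```

```text
[[0.52084146 0.24538932 0.08      ]
 [0.527676   0.16196917 0.08      ]] [[389.34269369 350.80347394]
 [383.77228824 349.24002251]]
0 [ 0. -0.] 0.0
4 [ 0.0036 -0.0111] 2.0
8 [ 0.0079 -0.0218] 4.0
12 [ 0.013  -0.0323] 6.0
16 [ 0.0187 -0.0424] 8.0
20 [ 0.0252 -0.0521] 10.0
24 [ 0.0324 -0.0613] 12.0
28 [ 0.0401 -0.07  ] 14.0
32 [ 0.0485 -0.0781] 16.0
36 [ 0.0574 -0.0857] 18.0
40 [ 0.0668 -0.0926] 20.0
44 [ 0.0767 -0.0988] 22.0
48 [ 0.087  -0.1044] 24.0
52 [ 0.0977 -0.1092] 26.0
56 [ 0.1086 -0.1133] 28.0
60 [ 0.1199 -0.1166] 30.0
64 [ 0.1313 -0.1192] 32.0
```

Scaled: 0.0525 m / 0.25 = 0.21, 0.051 m / 0.25 = 0.204.

Emit:
play_rows --motion '[[[0,0,0.08,0,0,0],[0,0,0.14,0,0,0],[0,0,0.18,0,0,0],[0,0,0.204,0,0,0],[0,0,0.21,0,0,0],[0,0,0.21,0,0,0]]]'

```text
time_s: 18.4
position: [0.524, 0.2023, 0.1191]
tcp_rot: [[-0.081, 0.997, 0.0], [0.997, 0.081, 0.0], [0.0, 0.0, -1.0]]
force: [0.7, 1.3, -0.1]
opening: 0.687
grasp_force: 0.0
```

Emit:
play_rows --motion '[[[0,0,0,0,0,0],[0,0,0,0,0,0],[0,0,0,0,0,0],[0,0,0,0,0,0],[0,0,0,0,0,0],[0,0,0,0,0,0],[0,0,0,0,0,0],[0,0,0,0,0,0]]]' --fingers 0.0

```text
time_s: 19.07
position: [0.5236, 0.2024, 0.1189]
tcp_rot: [[-0.082, 0.997, -0.0], [0.997, 0.082, 0.0], [0.0, -0.0, -1.0]]
force: [0.8, 0.6, -0.9]
opening: 0.166
grasp_force: 0.0
```

Emit:
play_rows --motion '[[[0,0,0,0,0,0],[0,0,0,0,0,0]]]'

```text
time_s: 19.23
position: [0.5237, 0.2024, 0.1188]
tcp_rot: [[-0.082, 0.997, 0.0], [0.997, 0.082, 0.0], [-0.0, 0.0, -1.0]]
force: [0.6, -0.3, -1.0]
opening: 0.101
grasp_force: 30.0
```

Scaled: -0.0218 m / 0.25 = -0.0872, -0.0165 m / 0.25 = -0.066, 4 degrees / 60 = 0.0667.

Emit:
play_rows --motion '[[[0,0.0032,-0.0108,0.0083,0,0],[0,0.0068,-0.022,0.0167,0,0],[0,0.0144,-0.0444,0.0333,0,0],[0,0.0228,-0.066,0.05,0,0],[0,0.0316,-0.0872,0.0667,0,0],[0,0.0316,-0.0872,0.0667,0,0]]]'

```text
time_s: 19.73
position: [0.5315, 0.203, 0.1408]
tcp_rot: [[-0.081, 0.994, -0.072], [0.997, 0.081, -0.006], [0.0, -0.072, -0.997]]
force: [-0.4, 0.8, -2.3]
opening: 0.104
grasp_force: 30.0
```

Run:
```python
from v import *
s=bot.read_state();print(s["time_s"],s["position"],s["force"],s["opening"])
d=imaging.capture("top");cv2.imwrite("pics/t9.png",d["frame"][:,:,::-1])
# rows relative to pose at theta0, in tool frame there
p=lambda t:np.array([-.160*np.cos(t)+.042*np.sin(t),.160*np.sin(t)+.042*np.cos(t)])
def T(th): t=np.radians(th);a=t/2;return p(t)+.007*np.array([np.sin(a),np.cos(a)])
def rel(t0,t1):
    a=np.radians(t0/2);d=T(t1)-T(t0);ty=np.array([np.cos(a),-np.sin(a)]);tz=-np.array([np.sin(a),np.cos(a)])
    return [0,round(d@ty,4),round(d@tz,4),(t1-t0)/2,0,0]
for t0,ts in ((8,range(11,33,3)),(32,range(35,57,3)),(56,(58,60,61))): print([rel(t0,t) for t in ts])
```

```text
19.7333 [0.53154662 0.20299037 0.14076125] [-0.38722216  0.78938458 -2.26550536] 0.1036057137761661
[[0, np.float64(0.0032), np.float64(-0.0081), 1.5, 0, 0], [0, np.float64(0.0068), np.float64(-0.0161), 3.0, 0, 0], [0, np.float64(0.0108), np.float64(-0.0238), 4.5, 0, 0], [0, np.float64(0.0152), np.float64(-0.0314), 6.0, 0, 0], [0, np.float64(0.02), np.float64(-0.0387), 7.5, 0, 0], [0, np.float64(0.0252), np.float64(-0.0457), 9.0, 0, 0], [0, np.float64(0.0307), np.float64(-0.0525), 10.5, 0, 0], [0, np.float64(0.0366), np.float64(-0.059), 12.0, 0, 0]]
[[0, np.float64(0.0048), np.float64(-0.0073), 1.5, 0, 0], [0, np.float64(0.01), np.float64(-0.0144), 3.0, 0, 0], [0, np.float64(0.0155), np.float64(-0.0212), 4.5, 0, 0], [0, np.float64(0.0214), np.float64(-0.0277), 6.0, 0, 0], [0, np.float64(0.0276), np.float64(-0.0339), 7.5, 0, 0], [0, np.float64(0.0342), np.float64(-0.0397), 9.0, 0, 0], [0, np.float64(0.041), np.float64(-0.0452), 10.5, 0, 0], [0, np.float64(0.0481), np.float64(-0.0504), 12.0, 0, 0]]
[[0, np.float64(0.0041), np.float64(-0.0042), 1.0, 0, 0], [0, np.float64(0.0084), np.float64(-0.0082), 2.0, 0, 0], [0, np.float64(0.0105), np.float64(-0.0102), 2.5, 0, 0]]
```

Scaled: -0.059 m / 0.25 = -0.236, -0.0525 m / 0.25 = -0.21, 10.5 degrees / 60 = 0.175.

Emit:
play_rows --motion '[[[0,0.0128,-0.0324,0.025,0,0],[0,0.0272,-0.0644,0.05,0,0],[0,0.0432,-0.0952,0.075,0,0],[0,0.0608,-0.1256,0.1,0,0],[0,0.08,-0.1548,0.125,0,0],[0,0.1008,-0.1828,0.15,0,0],[0,0.1228,-0.21,0.175,0,0],[0,0.1464,-0.236,0.2,0,0]]]'

```text
time_s: 20.45
position: [0.5697, 0.2063, 0.1955]
tcp_rot: [[-0.082, 0.956, -0.282], [0.997, 0.078, -0.023], [-0.0, -0.283, -0.959]]
force: [-1.2, -0.5, -8.0]
opening: 0.099
grasp_force: 30.0
```

Run:
```python
from v import *
s=bot.read_state();print(s["time_s"],s["position"],s["force"],s["moment"],s["opening"],s["joint_positions"])
d=imaging.capture("scene");cv2.imwrite("pics/s9.png",cv2.resize(d["frame"][90:330,180:500,::-1],(800,600)))
```

```text
20.45 [0.56967864 0.20625194 0.19550786] [-1.17977632 -0.51306448 -7.98448679] [ 0.04033155  0.01019542 -0.0311429 ] 0.0986429949981718 [ 8.78910582 38.28937494 75.70129265  1.15920497 82.38645412  3.77609754]
```

View pics/s9.png

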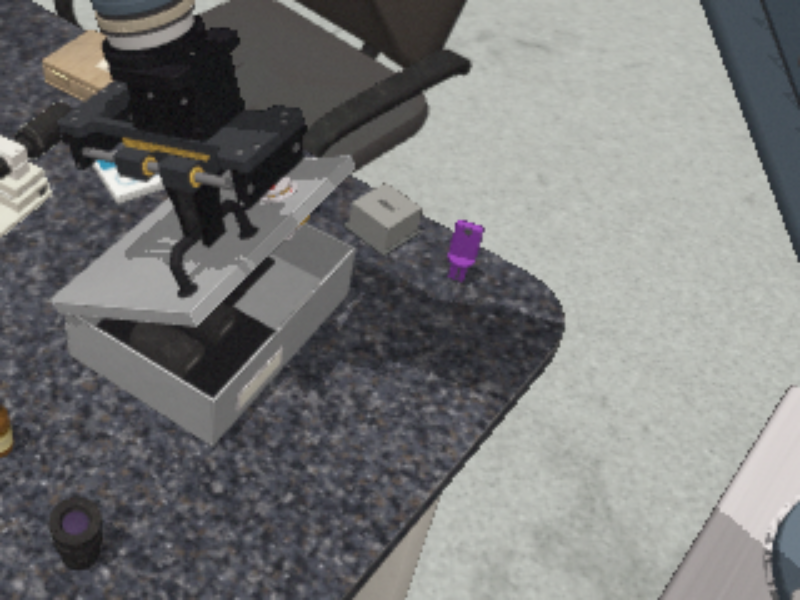

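The lid swings freely, with the bar held at (210,225). The key stand is empty and the decoys are untouched. I'll carry on.

Scaled: -0.0504 m / 0.25 = -0.2016, 0.0481 m / 0.25 = 0.1924, 12 degrees / 60 = 0.2.

Emit:
play_rows --motion '[[[0,0.0192,-0.0292,0.025,0,0],[0,0.04,-0.0576,0.05,0,0],[0,0.062,-0.0848,0.075,0,0],[0,0.0856,-0.1108,0.1,0,0],[0,0.1104,-0.1356,0.125,0,0],[0,0.1368,-0.1588,0.15,0,0],[0,0.164,-0.1808,0.175,0,0],[0,0.1924,-0.2016,0.2,0,0]]]'

```text
time_s: 21.17
position: [0.6288, 0.2114, 0.2324]
tcp_rot: [[-0.082, 0.875, -0.476], [0.997, 0.072, -0.04], [-0.0, -0.478, -0.878]]
force: [-4.7, -0.2, 0.5]
opening: 0.104
grasp_force: 30.0
```

Scaled: 0.0105 m / 0.25 = 0.042, -0.0102 m / 0.25 = -0.0408, 2.5 degrees / 60 = 0.0417.

Emit:
play_rows --motion '[[[0,0.0164,-0.0168,0.0167,0,0],[0,0.0336,-0.0328,0.0333,0,0],[0,0.042,-0.0408,0.0417,0,0],[0,0.042,-0.0408,0.0417,0,0],[0,0.042,-0.0408,0.0417,0,0]]]'

```text
time_s: 21.58
position: [0.6438, 0.2126, 0.2372]
tcp_rot: [[-0.082, 0.856, -0.511], [0.997, 0.071, -0.042], [0.0, -0.512, -0.859]]
force: [-6.3, -0.3, 2.9]
opening: 0.099
grasp_force: 30.0
```

Run:
```python
from v import *
s=bot.read_state();print(s["time_s"],s["position"],s["force"],s["opening"],s["joint_positions"],s["tcp_rot"][:,2])
```

```text
21.5833 [0.64377861 0.21264156 0.23717287] [-6.26159431 -0.30631755  2.92435758] 0.09935026718461562 [  8.10133993  49.24331666  49.63017823   1.88297014 111.88305939
   3.60203114] [-0.51050824 -0.04187034 -0.85885285]
```

Emit:
play_rows --motion '[[[0,0,0,0,0,0],[0,0,0,0,0,0],[0,0,0,0,0,0],[0,0,0,0,0,0],[0,0,0,0,0,0]]]' --fingers 0.032

```text
time_s: 22.0
position: [0.6466, 0.2122, 0.2361]
tcp_rot: [[-0.081, 0.86, -0.504], [0.997, 0.07, -0.041], [-0.0, -0.506, -0.863]]
force: [0.5, -0.2, -0.3]
opening: 0.339
grasp_force: 0.0
```

Scaled: -0.13 m / 0.25 = -0.52, -0.11 m / 0.25 = -0.44.

Emit:
play_rows --motion '[[[0,0,-0.032,0,0,0],[0,0,-0.08,0,0,0],[0,0,-0.18,0,0,0],[0,0,-0.32,0,0,0],[0,0,-0.44,0,0,0],[0,0,-0.52,0,0,0],[0,0,-0.52,0,0,0]]]'

```text
time_s: 22.58
position: [0.7145, 0.2175, 0.3527]
tcp_rot: [[-0.081, 0.864, -0.496], [0.997, 0.07, -0.04], [0.0, -0.498, -0.867]]
force: [0.7, -0.3, 0.6]
opening: 0.364
grasp_force: 0.0
```

Run:
```python
from v import *
s=bot.read_state();print(s["time_s"],s["position"],s["force"],s["opening"])
d=imaging.capture("scene");e=imaging.capture("top");t=e["frame"]
a=cv2.resize(d["frame"][70:340,150:420,::-1],(400,400),interpolation=2);b=cv2.resize(t[120:290,200:370,::-1],(400,400),interpolation=2)
cv2.imwrite("pics/f.png",np.hstack([a,b]))
```

```text
22.5833 [0.7145062  0.21754414 0.3527308 ] [ 0.72233241 -0.33725499  0.62998966] 0.364165021696247
```

View pics/f.png

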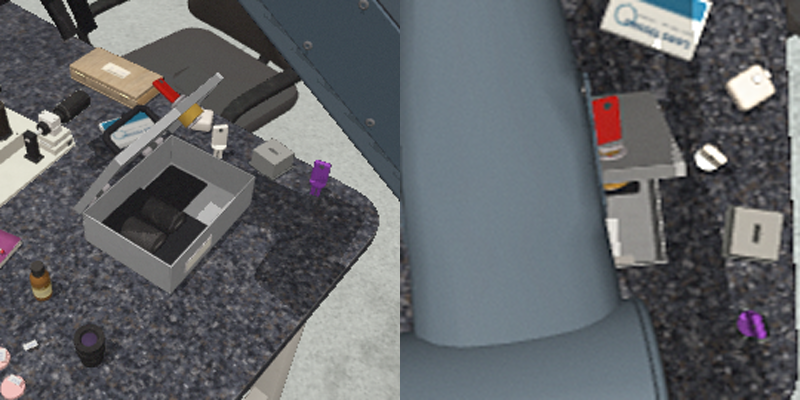

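The lid stands open at about 60° with the red key in the lock at (165,90) and (607,125). The bystanders have not moved and the arm is clear, so I'll hand in.

Emit:
play_rows --motion '[[[0,0,0,0,0,0],[0,0,0,0,0,0],[0,0,0,0,0,0]]]'

```text
time_s: 22.93
position: [0.7109, 0.2178, 0.3468]
tcp_rot: [[-0.082, 0.857, -0.509], [0.997, 0.07, -0.042], [-0.0, -0.511, -0.86]]
force: [-0.6, 0.3, 0.2]
opening: 0.368
grasp_force: 0.0
```

```bash
python3 -c "
from rig import bot
print(bot.hand_in())"
```

```text
the job is handed in; nothing more can be done
None
```

Job handed in at 22.9 s: the case is unlocked, the red key is home in the lock (turned about 71° clockwise, at most about 7 N read), the lid stands open at about 60°, and nothing else was touched. The hand-in call returned no verdict.

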